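# Rock the angle gauge on the crowned block

### The job

Tip the milky plastic lid of the plywood box up by its wooden handle, with the edge opposite the handle still resting on the box, then lift it off and lay it flat on the bench with its handle up. Take the angle gauge out by its wooden grip, hold it upright with its foot resting across the rounded crown of the wooden block, then rock it over on the crown until the swinging pointer settles on the brass mark. Finish while holding it there, still and lightly pressed to the crown, so that the line can be scribed; leave the other things on the bench alone.

Things in the scene. Friction and masses are not known exactly. Their poses are not given: they have to be found in the camera images.
- tub: Upright open plywood box screwed to the bench, outside 120 (x) x 160 (y) x 135 high, walls and floor 6 thick. Origin: centre of its underside on the bench; z up. It stands on the robot's left or right, turned up to 0.35 rad. The gauge stands loose inside it on the floor, under the lid.
- tub_near_rim (a point): Point on top of the box's rim at the middle of its outer -x edge (nearest the robot): box frame (-60, 0, 135) mm.
- lid: Loose milky plastic lid, 0.13 to 0.21 kg. Origin: centre of the underside of its plug. Plug 100 x 140, z 0 to 5 mm, sits in the box with 4 mm play all round; plate 126 (x) x 166 (y), z 5 to 13 mm, lies on the rim. Seated: axes as the box's, origin 130 mm above the bench. Laid down: on its plug, origin at bench height; there is room 0.54 m ahead of the robot, between box and block.
- lid_handle (a point): Middle of the lid's handle: lid frame (40, 0, 31) mm, on the side away from the robot. Upright wooden bar 14 thick (x) x 56 long (y), z 13 to 49 mm in the lid frame.
- lid_near_edge (a point): Point on the underside of the lid's plate, where the edge away from the handle rests on the box: lid frame (-60, 0, 5) mm; seated it meets tub_near_rim.
- gauge: Wooden pendulum angle gauge, 0.2 to 0.32 kg. Origin: centre of the underside of its flat foot; z up, y along the foot, x out of the dial face (in the box within 0.5 rad of world +x). Foot 40 (x) x 90 (y) x 8 mm; white dial plate 10 (x) x 84 (y), z 8 to 78 mm. Pointer and mark turn on the dial about a pivot at (0, 0, 68) mm. It stands on the box's floor, 6 mm above the bench.
- gauge_grip (a point): Middle of the grip block on top of the gauge: gauge frame (0, 0, 98) mm. Wood, 24 (x) x 36 (y), z 78 to 118 mm; pinch it across its y width.
- pointer (a joint): Swing of the freely hanging steel pointer against the dial, rad; 0 when it hangs to the middle of the foot. It hangs plumb, so at rest it equals the gauge's roll about its own +x axis (right hand: positive leans the grip towards the gauge's -y). It swings some 2.5 times a second and settles in about 1 s.
- mark (a joint): Setting of the stiff brass mark on the dial, same zero and sense as the pointer; 0.2 to 0.42 rad, differs every time and must not be pushed. It lies towards the gauge's -y side of the foot's middle; the pointer is on the mark when both values are equal.
- pointer_tip (a point): Tip of the pointer, 44 mm from the pivot.
- mark_tip (a point): Tip of the brass mark, 44 mm from the pivot, in the plane of the pointer.
- stud: Wooden block 80 x 80 mm on a 110 x 110 x 6 steel plate, fixed on the other side from the box, turned up to 0.35 rad. Half-round crown, radius 40, axis along the block's x at 55 mm height; crown line at 95 mm. A split sticks up on the +y flank, no higher than 76 mm. Origin: centre of the underside. The gauge goes with its x along the block's x (either way), foot centre over the crown line.
- stud_crown (a point): Middle of the crown line on top of the block, 95 mm above its origin.
- gouge_a: Turning gouge lying beyond the clear bench, about 250 mm long, 32 high. Leave alone.
- gouge_b: Shorter turning gouge lying at the right, about 210 mm long. Leave alone.
- mallet: Wooden mallet lying at the far right, 240 mm long, 70 high. Leave alone.
- tin: Round tin, 64 mm across, 45 high, in the near middle. Leave alone.
- offcut: Wooden offcut 50 x 90 x 35 mm, in the near middle. Leave alone.
- spindle: Small turned spindle standing at the left, 44 mm across, 85 high. Leave alone.
Things that resemble listed ones, but are neither listed nor needed, are in the scene too. Leave any green look-alike of the tub alone.

How it is judged:
On the way, in this order (a step that is already met when the one before it is completed fails the run):
1. the lid is tipped up more than 0.2 rad by its handle, its opposite edge still on the box's rim (within 20 mm) (angle between lid's own z axis and vertical above 0.2 rad and distance between lid_near_edge and tub_near_rim below 0.02 m), for 0.1 s.
2. the lid lies flat on the bench, handle up, let go (height (world z) of lid below 0.01 m and angle between lid's own z axis and vertical below 0.1 rad and contact force between lid and the fingers below 0.05 N), for 0.2 s.
3. the gauge is held upright (within 0.12 rad) with its foot on the block's crown (contact force between gauge and stud above 0.3 N and contact force between gauge and the fingers above 1 N and x of gauge in the frame of stud between -0.03 and 0.03 m and horizontal distance between gauge and stud below 0.06 m and height (world z) of gauge above 0.07 m and angle between the x axis of gauge and the x axis of stud, either way round below 0.25 rad and angle between gauge's own z axis and vertical below 0.12 rad), for 0.2 s.
At the end, for the whole second after the job is handed in: For the last second the fingers hold the gauge at rest, its foot pressed on the crown with 0.3 to 25 N, square within 0.25 rad, foot centre within 30 mm along and 60 mm in all of the block's centre, pointer tip within 3 mm of the mark's tip; the lid lies flat on the bench, handle up (contact force between gauge and stud between 0.3 and 25 N and contact force between gauge and the fingers above 1 N and x of gauge in the frame of stud between -0.03 and 0.03 m and horizontal distance between gauge and stud below 0.06 m and height (world z) of gauge above 0.07 m and angle between the x axis of gauge and the x axis of stud, either way round below 0.25 rad and height (world z) of lid below 0.01 m and angle between lid's own z axis and vertical below 0.1 rad and distance between pointer_tip and mark_tip below 0.003 m and velocity of joint pointer between -0.15 and 0.15 rad/s and angular speed of gauge below 0.1 rad/s and linear speed of gauge below 0.02 m/s and value of joint mark between 0.17 and 0.45 rad and contact force between gauge and tub below 0.05 N); the arm keeps its last pose, push and grip.
It fails at once if another thing on the bench is moved by more than 30 mm (distance of any of gouge_a, gouge_b, mallet, tin, offcut, spindle from where it was at the start of the episode above 0.03 m).
It also fails if it takes over 61 s, if anything falls off the work surface, if the arm or the gripper's body presses on something with over 40 N, if the wrist force passes 120 N, or if a joint passes its speed limit or range.

### The arm

A 6-joint arm with a two-finger parallel gripper is mounted at the origin on the work surface. World frame = base frame: x ahead of the robot, y to its left, z up, the work surface at z = 0. Lengths are in m, angles in rad, forces in N, time in s.
With the tool pointing down it reaches from about 0.2 to 0.875 m from the base axis. Payload 3.4 kg.
Tool frame: the origin (TCP) lies between the finger pads; the fingertips stand 25 mm ahead of it and the grasp point (between the pads) lies 6 mm ahead of it (r.nose_length is the z of the fingertips in the tool frame, in m); z points along the fingers, y is the line along which they close (so a half turn about z gives the same grasp; the last joint's range is limited). The gripper opens to 94 mm and grips with 3 to 60 N. Pads are 16 mm wide; open, the fingers measure 119 mm over their backs; the gripper's body (75 mm by 177 mm) begins 78 mm behind the grasp point.
Start: joints at [-0.121, 0.276, 1.505, -0, 1.361, -0.121], TCP at [0.575, -0, 0.23] pointing down, gripper open.
Joint ranges: [-2.89, 2.89], [-0.75, 2.08], [0.22, 2.7], [-1.18, 4.32], [0.11, 2.71], [-2.7, 2.7]. Speed limits (rad/s): [2.57, 2.57, 3.14, 3.14, 3.14, 3.14].

### API

Orientations are given as a unit quaternion [w, x, y, z].
In Python, from plant import r, gripper_to, inverse_kinematics, vision, models, telemetry gives the robot as it stands. Calls block until the motion is done:
- r.move_to(position, orientation): joint-space move of the TCP to a pose.
- r.move_l(position, rot=None, vel=0.15, guard=None): straight line of the TCP; rot=None keeps the orientation; vel is the mean speed in m/s. With guard (N) it stops when the force on the tool has changed by that much, and returns True; else False.
- r.movej(angles): joint-space move.
- gripper_to(opening, f_grip=None): finger opening in m; f_grip is the grip in N (None keeps the last); returns when the fingers have stopped.
- r.hold(seconds).
- inverse_kinematics(position, orientation): joint angles nearest the present ones, or None.
- vision.snapshot(name): name is "scene" or "side" or "wrist"; returns the picture (420x560x3 uint8, red, green, blue); there is no depth.
- vision.get_calibration(name): a dict with "fx", "fy", "cx", "cy" (pixels), "position" and "orientation" of the camera in the world. Camera axes: x right, y down, z forward; pixel columns grow to the right and rows downward; lengths in m; the calibration is good to about 2 mm. A picture is of the moment at which its call begins: read the wrist's pose just before it. get_calibration takes no time and is no camera call; for the wrist camera it gives the pose at the moment of the call.
A pose or a line that the arm cannot do raises r.PlanningError and nothing moves.
- r.sign_off(): hands the job in; it is judged then, once.
Trained networks look in the newest picture that a camera, given by its name, has taken for a name from the list of things; names that differ only in an ending like _2 or _b are one class to them, and where a whole thing is asked for, a point or a joint stands for the part that bears it (a point fixed in the world has none). Each returns a list of dicts, best first, with "score" (0 to 1); they miss things now and then, are a little off and sometimes report something else, mostly with a low value. They report only what shows in the picture. A call takes as long as a camera call. They do not tell look-alikes from the thing itself.
- models.boxes_of(thing, camera): "at" ([x, y, z] in m, in world coordinates, good to about 4 mm: the middle of the surface that is visible of it).
- models.regions_of(thing, camera): "pixels" (420x560 bool, what is visible of it).
- models.mark_of(thing, camera): "at" ([x, y, z] in m, in world coordinates, good to about 4 mm: a listed point, or the origin of a listed thing).
Readings, each from a call of its own:
- telemetry.current_t(): time.
- telemetry.current_joints(): joint angles.
- telemetry.current_dq(): joint speeds.
- telemetry.current_joint_efforts(): joint torques, N m.
- telemetry.current_ee_pos(): TCP position.
- telemetry.current_tool_rot(): TCP orientation.
- telemetry.current_wrist_force(): force on the tool from outside, world axes, zero at the start.
- telemetry.current_torque(): the same for the moment, N m.
- telemetry.current_opening(): finger opening in m.
- telemetry.current_finger_force(): force on a finger pad.
Only numpy, scipy, OpenCV 4.12 (cv2) and the standard library are available. Lean on these libraries where they do the work, as an engineer would, in place of code of your own. Each camera call takes 0.05 s, during which the arm holds its last target. There are 200 camera calls.

## Working session

There is one attempt and no reset: what is moved stays moved. The work goes in short steps, each a Python script; the robot and the scene stay as the last script left them, time stands still between calls to the robot, and variables do not carry over. Pictures are saved under pics/ and viewed, at most 10 in all, crops included, and the job is handed in when it is done.

```bash
ls; mkdir -p pics
cat > h.py <<'E'
import numpy as np, cv2
from scipy.spatial.transform import Rotation as R
from plant import r, gripper_to, inverse_kinematics, vision, models, telemetry as T
def q2R(q): return R.from_quat([q[1],q[2],q[3],q[0]])
def R2q(m):
    x=m.as_quat(); return [x[3],x[0],x[1],x[2]]
def proj(cal,p):
    m=q2R(cal["orientation"]).as_matrix()
    c=(np.atleast_2d(p)-cal["position"])@m
    return np.c_[cal["fx"]*c[:,0]/c[:,2]+cal["cx"],cal["fy"]*c[:,1]/c[:,2]+cal["cy"]]
def ray(cal,uv,z):
    m=q2R(cal["orientation"]).as_matrix()
    d=m@np.array([(uv[0]-cal["cx"])/cal["fx"],(uv[1]-cal["cy"])/cal["fy"],1])
    p=np.array(cal["position"]); return p+d*(z-p[2])/d[2]
def down(yaw,pitch=0):  # tool z down; tool y axis at angle yaw+90deg from world x; i.e. tool x dir = yaw
    return R.from_euler('z',yaw)*R.from_euler('y',pitch)*R.from_euler('x',np.pi)
def save(n,im): cv2.imwrite(f'pics/{n}.png',im[...,::-1])
E
python3 - <<'E'
from h import *
a=vision.snapshot("scene");save("scene",a)
b=vision.snapshot("side");save("side",b)
for c in ("scene","side"):
    print(c,{k:np.round(v,3) for k,v in vision.get_calibration(c).items()})
    for t in ("tub","tub_near_rim","lid","lid_handle","lid_near_edge","gauge","stud","stud_crown"):
        print(t,[(np.round(d["at"],3),round(d["score"],2)) for d in models.mark_of(t,c)][:3])
print(T.current_t(),T.current_tool_rot(),r.nose_length)
E
```

```text
pics
scene {'fx': np.float64(482.563), 'fy': np.float64(482.563), 'cx': np.float64(277.19), 'cy': np.float64(212.809), 'position': array([1.242, 0.723, 1.132]), 'orientation': array([-0.155,  0.359,  0.849, -0.356])}
tub [(array([ 0.251, -0.346,  0.004]), 0.94), (array([ 0.505, -0.262,  0.002]), 0.7), (array([ 0.404, -0.059, -0.   ]), 0.28)]
tub_near_rim [(array([ 0.199, -0.328,  0.136]), 0.87), (array([0.243, 0.232, 0.141]), 0.81)]
lid [(array([ 0.508, -0.255,  0.134]), 0.82)]
lid_handle [(array([ 0.545, -0.269,  0.162]), 0.95)]
lid_near_edge [(array([ 0.45 , -0.247,  0.137]), 0.8)]
gauge [(array([ 0.406, -0.056,  0.   ]), 0.53)]
stud [(array([ 0.528,  0.232, -0.   ]), 0.93)]
stud_crown [(array([0.527, 0.235, 0.095]), 0.66), (array([ 0.505, -0.26 ,  0.002]), 0.19)]
side {'fx': np.float64(398.727), 'fy': np.float64(398.727), 'cx': np.float64(281.625), 'cy': np.float64(214.181), 'position': array([-0.267, -0.753,  0.955]), 'orientation': array([-0.404,  0.827, -0.346,  0.183])}
tub [(array([ 0.256, -0.345, -0.002]), 0.92), (array([ 0.299,  0.218, -0.001]), 0.92), (array([ 0.51 , -0.258, -0.002]), 0.78)]
tub_near_rim [(array([ 0.198, -0.329,  0.131]), 0.93), (array([0.246, 0.232, 0.134]), 0.88), (array([ 0.446, -0.244,  0.132]), 0.8)]
lid [(array([ 0.506, -0.259,  0.132]), 0.84)]
lid_handle [(array([ 0.545, -0.266,  0.161]), 0.98)]
lid_near_edge [(array([ 0.452, -0.24 ,  0.135]), 0.82)]
gauge []
stud [(array([0.53 , 0.231, 0.002]), 0.96)]
stud_crown [(array([0.53 , 0.233, 0.096]), 0.84)]
0.9 [5.80778494e-05 7.07102460e-01 7.07111099e-01 4.15906516e-05] 0.025
```

View pics/scene.png

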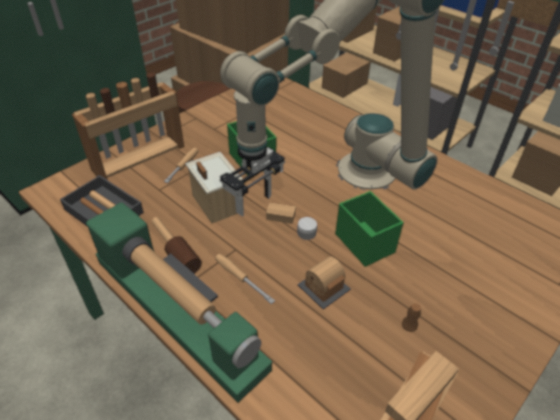

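View pics/side.png

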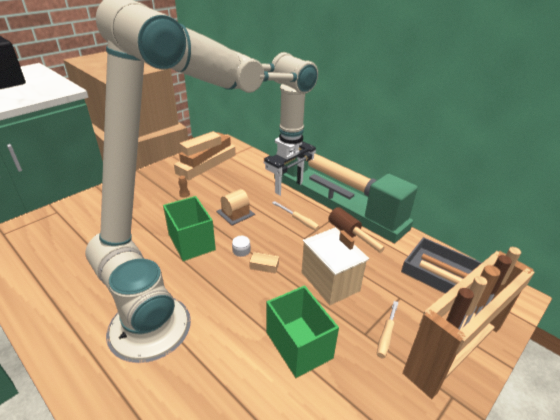

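Scene picture: the look-alikes for the box are the green open bins at about (250,143) and (368,228). The real one is the plywood box with the milky lid and brown handle at (212,185), and at (335,265) in side. The block with the half-round crown is at (325,275) and the tin at (307,228). In the side view the green bins are at (300,330) and (190,228). I choose the plywood box, and check it in a close crop.

Run:
```python
from h import *
c=vision.get_calibration("wrist"); p=np.array(T.current_ee_pos()); Rt=q2R(T.current_tool_rot())
print("cam in tool",Rt.inv().apply(np.array(c["position"])-p),"axes\n",np.round((Rt.inv()*q2R(c["orientation"])).as_matrix(),3),c["fx"],c["cx"],c["cy"])
yaw=-0.25
o=R2q(R.from_euler('z',yaw)*Rt)
t0=T.current_t()
r.move_to([0.50,-0.25,0.36],o); print("t",T.current_t()-t0)
w=vision.snapshot("wrist"); cw=vision.get_calibration("wrist")
for t in ("tub","lid","lid_handle","lid_near_edge","tub_near_rim"):
    print(t,[(np.round(d["at"],3),round(d["score"],2)) for d in models.mark_of(t,"wrist")][:3])
np.savez("w1.npz",w=w,**{k:np.array(v) for k,v in cw.items()})
s=cv2.imread("pics/scene.png")[...,::-1]; sd=cv2.imread("pics/side.png")[...,::-1]
A=cv2.resize(s[245:310,285:365],(400,325),interpolation=cv2.INTER_CUBIC)
B=cv2.resize(sd[175:240,200:280],(400,325),interpolation=cv2.INTER_CUBIC)
save("m1",np.vstack([np.hstack([A,B]),np.hstack([cv2.resize(w,(360,270)),np.zeros((270,440,3),np.uint8)])]))
```

```text
cam in tool [ 0.06958586  0.00106285 -0.15526626] axes
 [[ 0.001 -0.971 -0.241]
 [ 1.     0.001  0.   ]
 [ 0.    -0.241  0.971]] 312.0252273188613 277.1024278363261 205.54992553729164
t 1.125
tub [(array([ 0.259, -0.347,  0.   ]), 0.84)]
lid [(array([ 0.505, -0.257,  0.131]), 0.56)]
lid_handle [(array([ 0.549, -0.27 ,  0.162]), 0.58)]
lid_near_edge [(array([ 0.448, -0.244,  0.132]), 0.83), (array([ 0.55 , -0.273,  0.16 ]), 0.56)]
tub_near_rim [(array([ 0.446, -0.243,  0.131]), 0.58)]
```

View pics/m1.png

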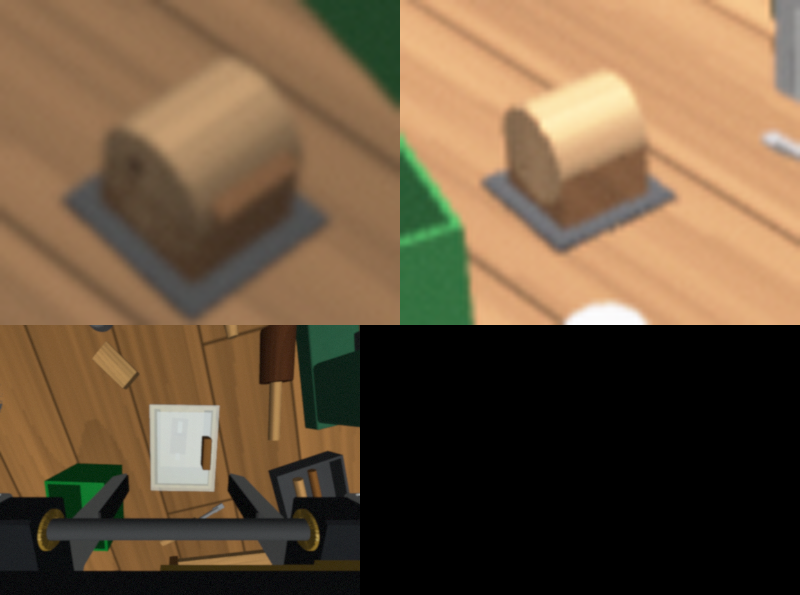

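The montage shows the choice confirmed. In the wrist crop the light plywood box with the milky lid and dark handle is at (207,452), squared to the tool at yaw -0.25. In the top crops, the stud's crown axis runs roughly along world x, and the split on its right flank (255,185) is on the +y side.

Run:
```python
from h import *
S=vision.get_calibration("scene");D=vision.get_calibration("side")
for n,c,o,pts in (("scene",S,(285,245),[(65,200),(193,318),(328,218)]),("side",D,(200,175),[(83,183),(163,250),(277,196)])):
    P=np.array([ray(c,(o[0]+u/5-.4,o[1]+v/5-.4),.006)[:2] for u,v in pts])
    d=np.diff(P,axis=0); print(n,"stud corners",P.round(3).tolist(),"centre",(P[0]+P[2])/2,"edge deg",np.degrees(np.arctan2(d[:,1],d[:,0])).round(1),np.linalg.norm(d,axis=1))
for t in ("tin","offcut","gouge_a"):
    for cam,c in (("scene",S),("side",D)):
        g=models.regions_of(t,cam)
        if g:
            v,u=np.nonzero(g[0]["pixels"]); Q=np.array([ray(c,(a,b),.015)[:2] for a,b in zip(u,v)])
            print(t,cam,round(g[0]["score"],2),Q.min(0).round(3),Q.max(0).round(3))
# grasp handle
yaw=-0.253; Rt0=R.from_quat([.70711,.70711,0,0]); o=R.from_euler('z',yaw)*Rt0
h=np.array([.5455,-.2677,.173])
r.move_to(h+[0,0,.07],R2q(o)); 
print("guard",r.move_l(h,vel=.12,guard=8), T.current_ee_pos())
gripper_to(0.0,f_grip=30); print("open",T.current_opening(),T.current_finger_force(),"t",T.current_t())
```

```text
scene stud corners [[0.577, 0.176], [0.587, 0.282], [0.48, 0.294]] centre [0.52836705 0.23495649] edge deg [ 84.3 173.9] [0.10646295 0.10789962]
side stud corners [[0.474, 0.287], [0.464, 0.179], [0.572, 0.168]] centre [0.52264942 0.22743323] edge deg [-95.2  -5.7] [0.10837877 0.10799243]
tin scene 0.87 [0.347 0.006] [0.439 0.092]
tin side 0.71 [0.359 0.013] [0.443 0.106]
offcut scene 0.96 [ 0.349 -0.118] [ 0.451 -0.005]
offcut side 0.66 [ 0.35  -0.116] [0.455 0.005]
gouge_a scene 0.96 [ 0.655 -0.07 ] [0.69  0.172]
gouge_a side 0.92 [ 0.371 -0.54 ] [ 0.568 -0.459]
guard False [ 0.54612525 -0.26815533  0.17443508]
open 0.013669374082410217 29.987936317920685 t 5.1333
```

Run:
```python
from h import *
yaw=-0.253; Rt0=R.from_quat([.70711,.70711,0,0]); Z=R.from_euler('z',yaw); o=Z*Rt0
h=np.array([.5455,-.2677,.173]); ex=Z.apply([1,0,0]); c=h-.04*ex; piv=np.array([*(c-.06*ex)[:2],.135])
for a in (.1,.2,.3):
    q=Z*R.from_euler('y',-a)*Z.inv()
    r.move_l(piv+q.apply(h-piv)+[0,0,.002],R2q(q*o),vel=.06)
r.hold(.3)
print(T.current_wrist_force(),T.current_opening(),T.current_t())
save("side2",vision.snapshot("side"))
for t in ("lid_handle","lid_near_edge","tub_near_rim","lid"):
    print(t,[(np.round(d["at"],3),round(d["score"],2)) for d in models.mark_of(t,"side")][:2])
save("tip",cv2.resize(vision.snapshot("side")[180:320,270:420],(640,597),interpolation=cv2.INTER_CUBIC))
```

```text
[ 0.5890532   0.94231365 -1.5354216 ] 0.013644761466199869 6.4417
lid_handle []
lid_near_edge [(array([ 0.45 , -0.243,  0.137]), 0.83), (array([ 0.534, -0.267,  0.19 ]), 0.59)]
tub_near_rim [(array([0.247, 0.233, 0.133]), 0.87), (array([ 0.201, -0.327,  0.131]), 0.75)]
lid [(array([ 0.505, -0.258,  0.152]), 0.67)]
```

View pics/tip.png

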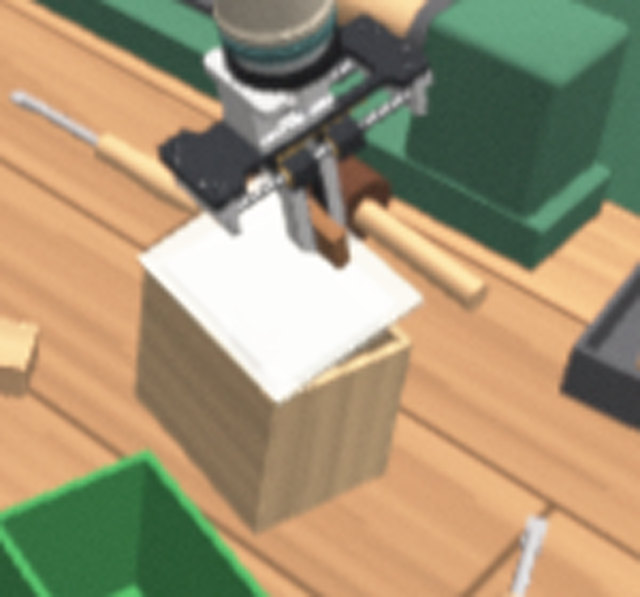

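The crop shows the lid held by its handle at (325,225) and tilted. Its far-right side is up, with a gap at (370,345), and its near edge from (140,260) to (280,400) is still on the rim. Now I lift it off and lay it down.

Run:
```python
from h import *
yaw=-0.253; Rt0=R.from_quat([.70711,.70711,0,0]); o=R.from_euler('z',yaw)*Rt0
p=np.array(T.current_ee_pos())
r.move_l(p+[0,0,.06],vel=.15)
r.move_l(p+[0,0,.10],R2q(o),vel=.12)
r.move_to([.575,0,.16],R2q(Rt0))
r.move_l([.575,0,.055],vel=.2)
print("g",r.move_l([.575,0,.036],vel=.04,guard=4),T.current_ee_pos(),T.current_wrist_force())
gripper_to(.05); r.hold(.2)
print(T.current_finger_force(),T.current_t())
r.move_l([.575,0,.15],vel=.25)
save("scene3",vision.snapshot("scene"))
for t in ("lid","lid_handle","lid_near_edge","gauge","gauge_grip"): print(t,[(np.round(d["at"],3),round(d["score"],2)) for d in models.mark_of(t,"scene")][:2])
# view into box: camera is at tool +x 70mm, tilted back; tool x along box +x => looks at dial face
c=np.array([.506,-.257]);
Rb=R.from_euler('z',-.253)*R.from_euler('x',np.pi)
print("ik",inverse_kinematics([.50,-.255,.33],R2q(Rb)), inverse_kinematics([.50,-.255,.33],R2q(R.from_euler('z',np.pi)*Rb)))
try:
    r.move_to([.48,-.25,.33],R2q(Rb))
    w=vision.snapshot("wrist"); save("w3",w)
    for t in ("gauge","gauge_grip","pointer_tip","mark_tip"): print(t,[(np.round(d["at"],3),round(d["score"],2)) for d in models.mark_of(t,"wrist")][:2])
except r.PlanningError as e: print(e)
print(T.current_t(),T.current_joints())
```

```text
g True [ 5.76127936e-01 -1.20958385e-04  4.23521834e-02] [-0.11366768 -0.36468283  1.77789118]
0.0 10.9667
lid [(array([0.538, 0.001, 0.002]), 0.76)]
lid_handle [(array([ 0.573, -0.004,  0.034]), 0.59)]
lid_near_edge [(array([ 0.476, -0.   ,  0.004]), 0.69)]
gauge []
gauge_grip [(array([ 0.503, -0.248,  0.103]), 0.65)]
ik [-5.95580789e-01  2.16579836e-01  1.34485201e+00 -4.44089210e-16
  1.58016081e+00  1.22821554e+00] [-0.59558079  0.21657984  1.34485201  0.          1.58016081 -1.91337712]
gauge [(array([ 0.496, -0.248,  0.007]), 0.55), (array([0.672, 0.046, 0.002]), 0.41)]
gauge_grip [(array([ 0.501, -0.246,  0.106]), 0.71)]
pointer_tip []
mark_tip []
13.325 [-6.07426789e-01  1.85319156e-01  1.38688134e+00  7.90818561e-05
  1.57051186e+00  1.21480836e+00]
```

View pics/w3.png

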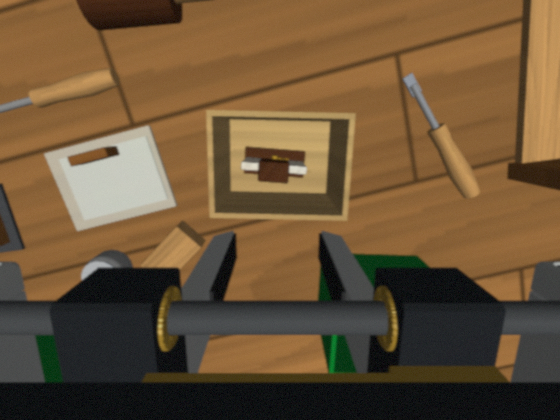

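The picture shows the open box with the gauge inside, its grip at (273,171) and the white dial top running from (242,166) to (306,169). The brass shows at (278,158), on the tool's +x side, and the lid lies flat at (110,178). Next I work out the gauge yaw and the grip.

Run:
```python
from h import *
c=vision.get_calibration("wrist"); w=cv2.imread("pics/w3.png")[...,::-1]
a,b=ray(c,(243,166),.084),ray(c,(306,169.5),.084); d=a-b; print("dial",a,b,np.linalg.norm(d),"yaw",np.arctan2(-d[0],d[1]),(a+b)/2)
g=models.regions_of("gauge_grip","wrist")
for x in g[:2]:
    v,u=np.nonzero(x["pixels"]); print(x["score"],len(u),u.min(),u.max(),v.min(),v.max())
m=cv2.cvtColor(w,cv2.COLOR_RGB2HSV)
# white dial top pixels
wh=(m[...,1]<60)&(m[...,2]>150); wh[:150]=0; wh[185:]=0; wh[:,:230]=0; wh[:,320:]=0
v,u=np.nonzero(wh); print(len(u),u.min(),u.max())
print("white slope",np.polyfit(u,v,1),u.mean(),v.mean())
P=np.array([ray(c,(i,j),.084)[:2] for i,j in zip(u,v)]); k=np.polyfit(P[:,1],P[:,0],1); print("yaw",-np.arctan(k[0]),P.min(0),P.max(0),P.mean(0))
save("c3",cv2.resize(w[100:230,195:365],(784,600),interpolation=cv2.INTER_CUBIC))
```

```text
dial [ 0.5137597  -0.21238595  0.084     ] [ 0.48932214 -0.28962585  0.084     ] 0.08101355811255384 yaw -0.3064205216262322 [ 0.50154092 -0.2510059   0.084     ]
0.95 1874 242 306 146 182
265 241 306
white slope [7.56292311e-02 1.46947354e+02] 273.6264150943396 167.64150943396226
yaw -0.3243536932695621 [ 0.48493756 -0.29035419] [ 0.51899178 -0.2091954 ] [ 0.50195173 -0.24994369]
```

View pics/c3.png

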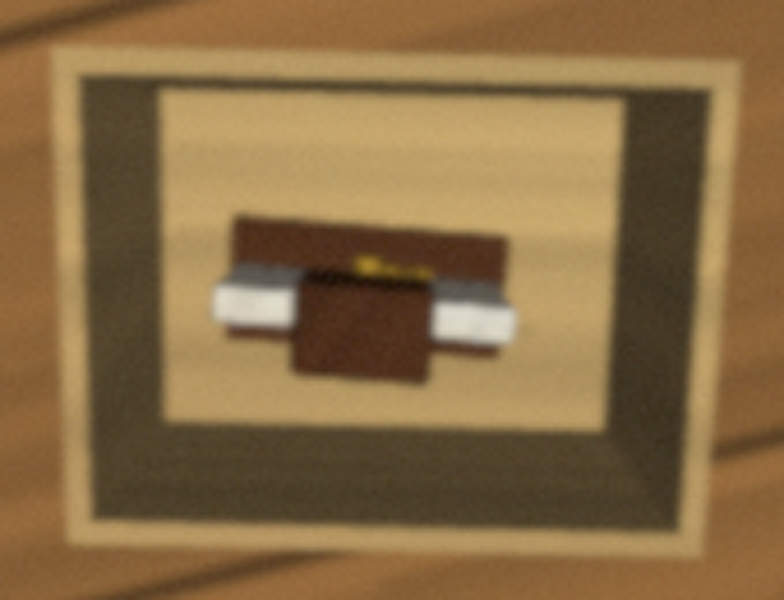

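The crop shows the gauge grip's top at (363,328), the dial turned slightly clockwise to the tool (yaw about -0.32), and the brass mark at (390,268) on the face away from the robot. Now I grip it.

Run:
```python
from h import *
c=vision.get_calibration("wrist"); print("grip top",ray(c,(273.7,171.5),.124))
g=np.array([.5015,-.2490]); o=R.from_euler('z',-.32)*R.from_euler('x',np.pi)
gripper_to(.070)
r.move_to([*g,.20],R2q(o))
print("guard",r.move_l([*g,.113],vel=.12,guard=6),T.current_ee_pos(),T.current_wrist_force())
gripper_to(0.0,f_grip=35); print("open",T.current_opening(),T.current_finger_force(),T.current_ee_pos())
f0=np.array(T.current_wrist_force())
r.move_l([*g,.30],vel=.2); print("f",f0,T.current_wrist_force(),T.current_opening())
o2=R.from_euler('z',-.10)*R.from_euler('x',np.pi)
r.move_to([.528,.232,.235],R2q(o2)); r.hold(1.0)
w=vision.snapshot("wrist"); save("w4",w); save("s4",vision.snapshot("scene"))
for cam in("wrist","scene"):
  for t in ("gauge","gauge_grip","pointer_tip","mark_tip","stud_crown"): print(cam,t,[(np.round(d["at"],3),round(d["score"],2)) for d in models.mark_of(t,cam)][:2])
print(T.current_ee_pos(),T.current_t(),T.current_joints())
s=cv2.imread("pics/s4.png")
cv2.imwrite("pics/m4.png",np.hstack([cv2.resize(s[210:310,290:365],(400,533),interpolation=cv2.INTER_CUBIC),cv2.resize(w[100:300,205:355,::-1],(400,533),interpolation=cv2.INTER_CUBIC)]))
```

```text
grip top [ 0.50228455 -0.25066166  0.124     ]
guard False [ 0.50224566 -0.24955164  0.11408216] [-0.08664077 -0.84988708 -0.10230184]
open 0.03576773539898411 34.97804939746857 [ 0.50155326 -0.24925703  0.113122  ]
f [ 0.19797026 -0.62970497  0.70881646] [-0.8906604   0.34048624 -1.62346483] 0.03573960299209265
wrist gauge [(array([0.525, 0.232, 0.132]), 0.98)]
wrist gauge_grip [(array([0.526, 0.236, 0.227]), 0.67), (array([0.525, 0.232, 0.002]), 0.64)]
wrist pointer_tip [(array([0.538, 0.234, 0.15 ]), 0.64), (array([0.53 , 0.231, 0.003]), 0.57)]
wrist mark_tip [(array([0.536, 0.225, 0.155]), 0.5)]
wrist stud_crown []
scene gauge [(array([0.525, 0.227, 0.125]), 0.8), (array([ 0.575, -0.002,  0.03 ]), 0.29)]
scene gauge_grip [(array([0.529, 0.233, 0.226]), 0.7), (array([ 0.483, -0.49 ,  0.002]), 0.65)]
scene pointer_tip []
scene mark_tip []
scene stud_crown [(array([0.526, 0.233, 0.093]), 0.86), (array([ 0.507, -0.26 ,  0.   ]), 0.6)]
[0.52801382 0.23200379 0.23499741] 20.4417 [2.93370360e-01 2.76072502e-01 1.49339480e+00 5.57739535e-07
 1.37210820e+00 1.96415204e+00]
```

View pics/m4.png

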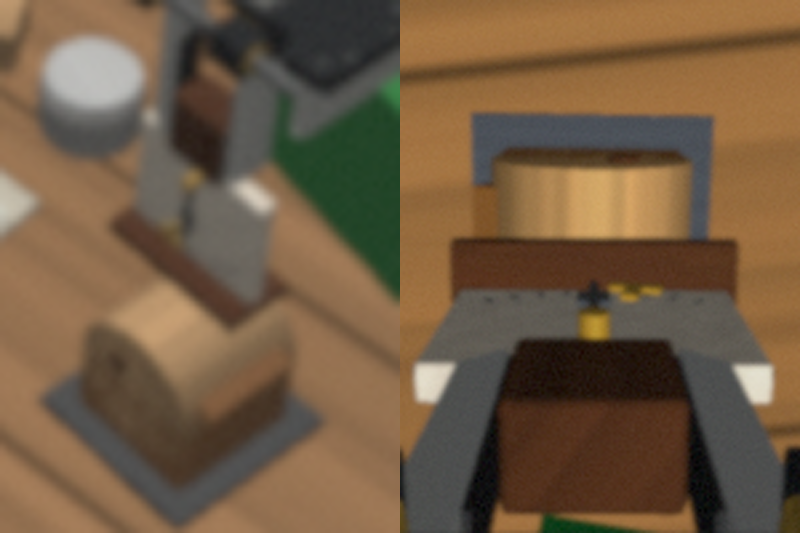

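Left (scene): the gauge hangs upright over the crown, with its face towards +x. Right (wrist): the pointer tip is at about (595,290) and the brass mark at about (636,290), towards the gauge's -y, which puts the mark near 0.3 rad. The foot is square to the block. Now I touch down.

Run:
```python
from h import *
f0=np.array(T.current_wrist_force()); print(f0)
print("g",r.move_l([.528,.232,.207],vel=.06,guard=4),T.current_ee_pos())
print("g",r.move_l([.528,.232,.192],vel=.02,guard=4))
r.hold(.4); print(T.current_ee_pos(),np.array(T.current_wrist_force())-f0,T.current_torque(),T.current_opening(),T.current_t())
```

```text
[-0.12549013 -0.9284493  -2.69492352]
g False [0.52803476 0.2319892  0.20675493]
g True
[0.52836199 0.23204625 0.20197171] [0.90156457 0.14044552 9.00020858] [ 0.01276669  0.12225229 -0.02362681] 0.036085164888984486 21.8833
```

```bash
cat >> h.py <<'E'
def pose(phi,press=0.0005,yaw=-.10,C=(.528,.232,.055)):
    Z=R.from_euler('z',yaw); q=Z*R.from_euler('x',phi)
    n=q.apply([0,0,1]); t=q.apply([0,1,0])
    return np.array(C)+(.04+.107-press)*n+.04*phi*t, R2q(q*R.from_euler('x',np.pi))
F0=np.array([-.13,-.93,-2.7])
def roll(a,b,step=.05,press=.0005):
    for f in np.linspace(a,b,max(1,int(np.ceil(abs(b-a)/step)))+1)[1:]:
        p,q=pose(f,press); r.move_l(p,q,vel=.03)
        print(round(f,3),"F",(np.array(T.current_wrist_force())-F0).round(1))
E
python3 - <<'E'
from h import *
roll(0,.25)
r.hold(1.2); p=T.current_ee_pos(); print(np.round(p,4),pose(.25)[0].round(4),np.array(T.current_wrist_force())-F0,T.current_opening())
w=vision.snapshot("wrist"); save("w5",w)
for k in range(2):
  for t in ("pointer_tip","mark_tip"): print(t,[(np.round(d["at"],3),round(d["score"],2)) for d in models.mark_of(t,"wrist")][:2])
s=vision.snapshot("scene")
save("m5",np.hstack([cv2.resize(s[210:310,290:365],(400,533),interpolation=cv2.INTER_CUBIC),cv2.resize(w[165:265,242:317],(400,533),interpolation=cv2.INTER_CUBIC)]))
print(T.current_t())
E
```

```text
0.05 F [-0.1  0.9  5.6]
0.1 F [-0.3  0.3  5.9]
0.15 F [0.4 1.  7.1]
0.2 F [-0.1  0.9  8.3]
0.25 F [0.  0.8 7.7]
[0.5257 0.2059 0.1997] [0.5253 0.2056 0.1994] [-0.37435845  0.26163417  7.50076854] 0.03552451799061089
pointer_tip [(array([0.538, 0.215, 0.118]), 0.62)]
mark_tip [(array([0.535, 0.221, 0.117]), 0.37)]
pointer_tip [(array([0.538, 0.215, 0.118]), 0.62)]
mark_tip [(array([0.535, 0.221, 0.117]), 0.37)]
25.0083
```

View pics/m5.png

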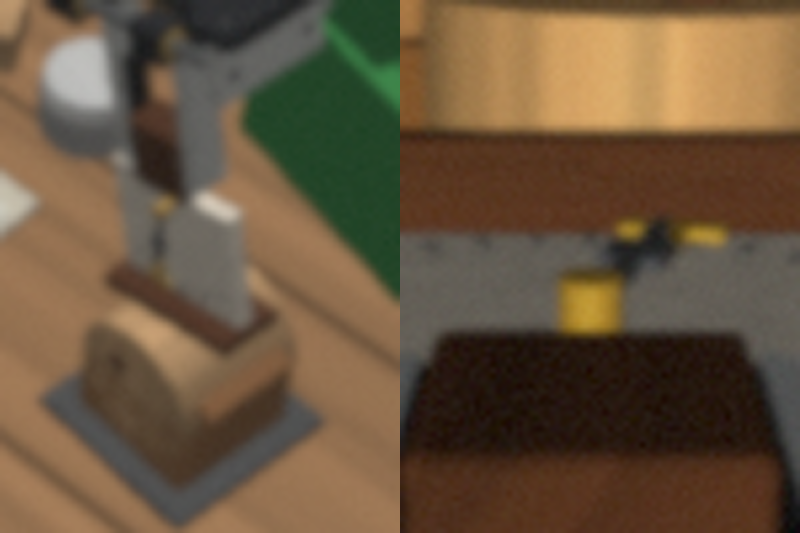

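In the wrist crop the pointer's cross is at about (657,233) and the brass crossbar runs from 615 to 728, centre about 671, so the mark is about 0.05 rad further on. I roll on to about 0.305.

Run:
```python
from h import *
def brass(w):
    h=cv2.cvtColor(w,cv2.COLOR_RGB2HSV); m=(h[...,0]>18)&(h[...,0]<32)&(h[...,1]>140)&(h[...,2]>90)
    v,u=np.nonzero(m[200:213,265:315]); return u.mean()+265,u.min()+265,u.max()+265,v.mean()+200,len(u)
def dark(w):
    g=w.max(2)[200:216,265:315].astype(int); v,u=np.nonzero(g<75); return u.mean()+265,u.min()+265,u.max()+265,len(u)
for n in("w4","w5"):
    w=cv2.imread(f"pics/{n}.png")[...,::-1]; print(n,brass(w),dark(w))
roll(.25,.305)
r.hold(1.3); print(np.array(T.current_wrist_force())-F0,T.current_opening(),T.current_t())
w=vision.snapshot("wrist"); save("w6",w); print(brass(w),dark(w))
for t in ("pointer_tip","mark_tip"): print(t,[(np.round(d["at"],3),round(d["score"],2)) for d in models.mark_of(t,"wrist")][:2])
w4=cv2.imread("pics/w4.png")[...,::-1]
f=lambda w:cv2.resize(w[190:225,258:311],(795,295)[:1]+(295,),interpolation=cv2.INTER_NEAREST)
save("m6",np.vstack([f(w4),f(w)]))
```

```text
w4 (np.float64(292.52), np.int64(283), np.int64(302), np.float64(208.78666666666666), 75) (np.float64(276.9222222222222), np.int64(271), np.int64(283), 90)
w5 (np.float64(293.3958333333333), np.int64(283), np.int64(303), np.float64(207.95833333333334), 48) (np.float64(287.0869565217391), np.int64(280), np.int64(293), 92)
0.277 F [-0.2  1.2  7.5]
0.305 F [0.1 2.1 8. ]
[0.72538937 0.56969428 8.22997885] 0.03580377718013114 26.8083
(np.float64(291.9148936170213), np.int64(283), np.int64(302), np.float64(207.74468085106383), 47) (np.float64(288.67045454545456), np.int64(281), np.int64(295), 88)
pointer_tip [(array([0.538, 0.209, 0.116]), 0.4)]
mark_tip [(array([0.538, 0.221, 0.116]), 0.56)]
```

View pics/m6.png

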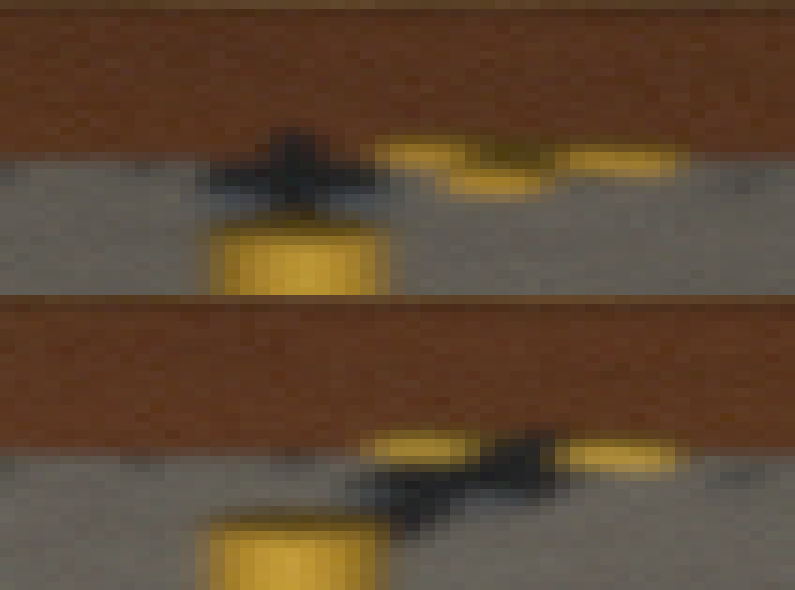

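The top half (upright) shows the brass fork with its gap centred near x≈512–530. The bottom half (at 0.305 rad) shows the pointer tip at about (540,440), inside the fork gap. I check this against the projected geometry.

Run:
```python
from h import *
c=vision.get_calibration("wrist"); p=np.array(T.current_ee_pos()); q=q2R(T.current_tool_rot())*R.from_euler('x',np.pi)
pos,qq=pose(.305); print((q2R(qq).inv()*q2R(T.current_tool_rot())).as_rotvec())
for X in (.006,.009,.012):
    for f in (0,.25,.28,.305,.33,.36):
        out=[]
        for rr in (.038,.044,.047):
            g=np.array([X,-rr*np.sin(f),.068-rr*np.cos(f)-.107]); uv=proj(c,p+q.apply(g))[0]
            out.append(((uv[0]+.5-258)*15, (uv[1]+.5-190)*295/35))
        print(X,f,np.round(out).astype(int).tolist())
w=cv2.imread("pics/w4.png")[...,::-1].astype(int); print((w[204:216,280:308,0]-w[204:216,280:308,2]))
```

```text
[ 0.00030944  0.00046463 -0.00107684]
0.006 0 [[303, 209], [303, 192], [303, 184]]
0.006 0.25 [[487, 213], [510, 196], [522, 188]]
0.006 0.28 [[508, 213], [535, 197], [548, 189]]
0.006 0.305 [[526, 214], [556, 198], [570, 190]]
0.006 0.33 [[544, 215], [576, 199], [591, 191]]
0.006 0.36 [[566, 216], [600, 200], [617, 192]]
0.009 0 [[303, 177], [303, 161], [303, 153]]
0.009 0.25 [[487, 181], [511, 165], [523, 157]]
0.009 0.28 [[509, 182], [536, 166], [549, 158]]
0.009 0.305 [[527, 182], [556, 166], [570, 159]]
0.009 0.33 [[545, 183], [577, 167], [592, 160]]
0.009 0.36 [[567, 184], [601, 169], [618, 161]]
0.012 0 [[303, 145], [303, 130], [303, 122]]
0.012 0.25 [[488, 149], [512, 133], [523, 126]]
0.012 0.28 [[510, 149], [537, 134], [550, 127]]
0.012 0.305 [[528, 150], [557, 135], [571, 128]]
0.012 0.33 [[546, 151], [578, 136], [593, 129]]
0.012 0.36 [[568, 152], [602, 137], [619, 130]]
[[ 55  56  53  55  58  57  53  57  58  54  57  56  57  60  54  52  56  57
   53  57  59  54  57  53  55  54  52  56]
 [ 53  53  56  60  56  59  58  60  56  57  58  57  56  57  57  57  54  58
   58  56  57
[... 500 characters left out ...]
  5   3  10  22  32  42  51  70  95 102 103  96  94  83  68  65  65  68
   73  75  80  77  60  35  16  14  10  12]
 [ -4   2   3   6  12  18  32  64  96 111 119 117 113  97  68  41  29  29
   31  34  39  38  31  20  15  11  10   8]
 [ -6  -9  -3   0   5  12  24  47  78  92  99  99  96  79  50  28  15  11
   15  18  17  17  17  14  10  11   9   8]
 [ -8  -8  -6  -1   5  11  15  28  40  46  53  52  51  41  28  16  13  12
   14  15  13  12  13  14  10  11  10  11]
 [  3  -1  -4   1   6   9  13  16  16  19  19  20  21  16  16  14  11  13
   12  12  12  12  12  11  12   9  11  11]
 [ 20  19   9  10   9  12  11  13  12  14  12  15  13  13  13  12  14  12
   13  14  13  11  10  12  11  12  13  13]]
```

The projection reproduces the pointer tip at 0.305, and the fork's midpoint comes out at about 0.288. I roll back slightly, let it settle, and verify with the last picture.

Run:
```python
from h import *
roll(.305,.288)
r.hold(1.8); print((np.array(T.current_wrist_force())-F0).round(2),T.current_opening(),T.current_finger_force(),np.round(T.current_ee_pos(),4))
w=vision.snapshot("wrist"); s=vision.snapshot("scene"); vision.snapshot("side")
for cam in("wrist","side","scene"):
  for t in ("pointer_tip","mark_tip"): print(cam,t,[(np.round(d["at"],3),round(d["score"],2)) for d in models.mark_of(t,cam)][:2])
print("lid",[np.round(d["at"],3) for d in models.mark_of("lid","scene")][:1],"crown",[np.round(d["at"],3) for d in models.mark_of("stud_crown","scene")][:1])
print(T.current_t())
save("m7",np.vstack([cv2.resize(w[190:225,258:311],(795,295),interpolation=cv2.INTER_NEAREST),np.hstack([cv2.resize(s[130:310,150:390],(400,300)),cv2.resize(s[230:290,305:384],(395,300),interpolation=cv2.INTER_CUBIC)])]))
```

```text
0.288 F [-0.1 -0.6  8.3]
[1.39 0.21 8.6 ] 0.03558473602967259 34.98612105846405 [0.5252 0.202  0.199 ]
wrist pointer_tip [(array([0.538, 0.212, 0.119]), 0.41), (array([ 0.674,  0.047, -0.   ]), 0.29)]
wrist mark_tip [(array([ 0.458,  0.478, -0.001]), 0.64), (array([0.526, 0.206, 0.191]), 0.57)]
side pointer_tip []
side mark_tip [(array([ 0.402, -0.061, -0.001]), 0.31)]
scene pointer_tip []
scene mark_tip [(array([ 0.671,  0.043, -0.002]), 0.38)]
lid [array([ 0.404, -0.059,  0.001])] crown [array([0.527, 0.235, 0.095])]
29.5583
```

View pics/m7.png

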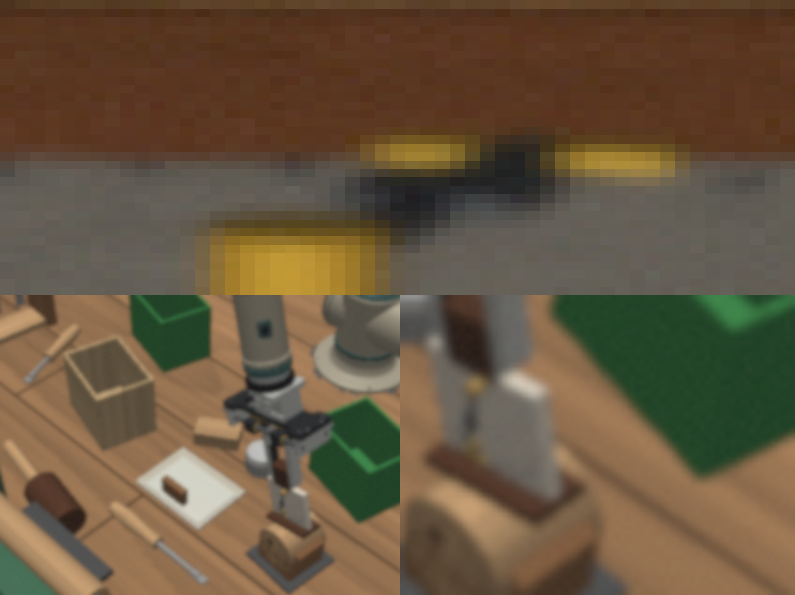

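The picture shows the pointer tip at about (520,145), centred in the gap between the brass prongs (470–555). The lid lies flat with its handle up, the gauge foot sits on the crown, and the press is about 8 N. I hand it in.

```bash
python3 -c "
from h import *
print(r.sign_off())"
```

```text
the job is handed in; nothing more can be done
None
```

I handed the job in at about 30 s of the 61 s allowed, verdict not shown: the lid lies flat with its handle up, and the gauge is held on the crown at about 0.29 rad and 8 N, its pointer tip centred on the brass mark in the last picture.

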